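# Clamp a water-filter cartridge into its holder

### The arm

A 6-joint arm with a two-finger parallel gripper is mounted at the origin on a cart in front of the work surface, level with it; the furniture and walls round the work are solid. World frame = base frame: x ahead of the robot, y to its left, z up, the work surface at z = 0. Lengths are in m, angles in rad, forces in N, time in s.
With the tool pointing down it reaches from about 0.3 to 0.775 m from the base axis. Payload 14.6 kg.
Tool frame: the origin (TCP) lies midway between the tips of the shut fingers; the grasp point (between the pads) lies 19 mm behind it (ctrl.pinch_z is the distance from the TCP to the grasp point, in m); z points along the fingers, y is the line along which they close (so a half turn about z gives the same grasp; the last joint's range is limited). The gripper opens to 94 mm and grips with 3 to 60 N. Pads are 16 mm wide; open, the fingers measure 119 mm over their backs; the gripper's body (75 mm by 177 mm) begins 78 mm behind the grasp point.
Start: joints at [-1.352, 0.3, 1.521, -0, 1.321, -0.067], TCP at [0.155, -0.528, 0.174] pointing down, gripper open.
Joint ranges: [-3.03, 3.03], [-0.79, 2.21], [0.23, 2.52], [-1.04, 4.18], [0, 3.07], [-2.55, 2.55]. Speed limits (rad/s): [2.22, 2.22, 2.57, 3.14, 3.14, 3.14].

### API

Orientations are given as [roll, pitch, yaw] about the fixed x, y, z axes, in that order (R = Rz(yaw) Ry(pitch) Rx(roll)).
In Python, from station import ctrl gives the robot as it stands.
- The arm moves only by the tool jog_arm, never from a script. Its argument "motion" is a list of rows, each a list of 7 numbers: the shift along the tool's x, y, z in m, then the turn, a rotation vector about the tool's x, y, z in rad, then the opening, from -1 (shut) to 1 (fully open). In form: [[tx, ty, tz, rx, ry, rz, gripper], ...]. A call has 1 to 5 rows; each row shifts and turns the commanded pose from where the row before left it, along the tool's axes as they then stand; what a row does not reach is not made up. A row lasts 1/10 s, in which the tool goes at most 50 mm and 8.59 degrees, less where a joint would pass 70% of its speed; a pose out of reach is approached as far as the arm can. A call is refused whole if a number of a shift passes 0.05 or a number of a turn 0.15, either way. A call with a gripper value outside its range is refused whole. The fingers move at their own pace and stop on an object; "squeeze" is the grip in N (left out, the last holds). Time passes only in rows, so rows that do not move let the fingers close. It gives the time, the measured TCP pose, the force, the opening and the grip force at its end, in the units of the state.
- ctrl.get_obs(): the state, without advancing time (a new reading comes with each control period).
- ctrl.camera(name): name is "side" or "top" or "wrist"; returns the picture (420x560x3 uint8, red, green, blue); there is no depth.
- ctrl.camera_model(name): a dict with "intrinsics" (3x3 intrinsics, pixels), "k1" (the pictures are not rectified: a ray, as slopes to the right and down, at radius r is drawn at 1 + k1 r^2 times it, then the intrinsics apply), "rvec" (rotation vector, rad) and "tvec" (3), from world to camera coordinates, as OpenCV has them. Camera axes: x right, y down, z forward; pixel columns grow to the right and rows downward; lengths in m; the calibration is good to about 2 mm. A picture is of the moment at which its call begins: read the wrist's pose just before it. camera_model takes no time and is no camera call; for the wrist camera it gives the pose at the moment of the call.
- ctrl.hand_in(): hands the job in; it is judged then, once.
The state is a dict: "time_s": time; "qpos": joint angles; "joint_vel": joint speeds; "tau": joint torques, N m; "ee_pos": TCP position; "eef_rot": TCP orientation; "force": force on the tool from outside, world axes, zero at the start; "moment": the same for the moment, N m; "grip_width": finger opening in m; "grip_force": force on a finger pad.
Only numpy, scipy, OpenCV 4.12 (cv2) and the standard library are available. Lean on these libraries where they do the work, as an engineer would, in place of code of your own. Each camera call takes 0.05 s, during which the arm holds its last target. There are 200 camera calls.

### The job

Fit the white filter cartridge into the holder: lift the sprung clamp bar out of its fork by the knob, turn it about a quarter turn aside, let it down, and lay the cartridge, without dropping it, into both V saddles, spout pointing away from the upright end plate. Then lift the bar, turn it back over the cartridge to its stop and lower it so that its tail is in the fork and its pad presses on the barrel. Never let the bar snap down, and leave the mug, glass and spice jar where they stand.

Things in the scene. Friction and masses are not known exactly. Their poses are not given: they have to be found in the camera images.
- holder: Black base plate 156 x 150 x 12 mm fixed on the worktop, with two V saddles and a clamp bar on a post. Origin on the worktop midway between the saddles; z up, x along a seated barrel's axis towards the open end (where the spout goes), y towards the post. Plate spans x -82 to 74, y -45 to 105 mm. It does not move, but stands turned differently each time.
- seat (a point): Where the cartridge's mid-barrel point lies when seated: 50 mm above the worktop over the holder's origin, axes as the holder's. Steel 90 degree V saddles, each 10 mm thick, at x = -40 and +40 mm (outer faces -45, +45), about 68 mm wide at their tops 53 mm above the worktop; between them 70 mm are free, down to the plate.
- end_plate (a point): Middle of the top edge of the holder's upright black end plate (8 mm thick, 56 mm wide, top 80 mm above the worktop), at holder x = -73 mm. The cartridge's flat end faces it.
- post (a point): Top of the post's fixed sleeve (22 mm diameter), on the upright axis about which the clamp bar turns: holder x = 0, y = 60 mm, 56 mm above the worktop. The bar rides on the shaft above it; its steel cap is 86 mm above the worktop when down.
- fork (a point): Midway between the tops of the two 8 mm fork pins (34 mm apart, tops 88 mm above the worktop), at holder y = 95 mm behind the post. With the bar down its 16 mm wide tail (reaching 46 mm behind the post) stands between them and the bar cannot turn; lifted 20 mm it clears them.
- clamp_lift (a joint): Height of the clamp bar, m: 0 lowest (start) to 0.040. A spring always pulls it down, about 7 N at 0 to 13 N at 0.040; it stays up only while held. It reads about 0.006 when the pad presses on a seated cartridge. Above 0.020 the tail passes over the fork pins and the pad over a seated barrel. Turned aside and let go, it goes down to 0.
- clamp_turn (a joint): Turn of the bar about the post, rad, counter-clockwise from above. 0 (start): the bar points to holder -y, over the saddles' middle, tail in the fork; hard stop at -0.03. It grows as the bar turns aside towards the open end, up to 2.0; at 1.57 the bar points along holder +x. Light friction (0.03 N m) keeps it where it is left.
- knob (a point): Middle of the round upright black knob on the bar, 20 mm diameter, 40 mm tall, 75 mm from the post's axis; 104 mm above the worktop at lift 0 (knob from 82 to 122 mm). It can be gripped from above and carries the bar. The steel bar under it is 16 mm wide, 10 mm thick, ends 10 mm beyond the knob's axis; its rubber pad's underside is at 66 mm at lift 0.
- cartridge: White loose cartridge, 0.13 to 0.25 kg, lying on the worktop. Barrel 44 mm diameter; at each end an eight-sided collar, 52 mm over flats, 8 mm thick, inner faces at x = -51 and +51 mm: they hang outside the saddles, 6 mm play each way. Origin on the axis at mid-barrel (26 mm up at the start), x along the axis to the spout; other end flat. Roll is of no matter.
- spout_tip (a point): End of the cartridge's round spout (16 mm diameter), on the axis 95 mm from mid-barrel, body x.
- mug: Loose white mug about 82 mm wide and 94 mm tall, with a handle; a bystander. Origin under its middle, z up.
- glass: Loose plain drinking glass 76 mm diameter, 86 mm tall; a bystander. Origin under its middle, z up.
- spice_jar: Loose small spice jar with a green cap, 46 mm diameter, 106 mm tall; a bystander. Origin under its middle, z up.

How it is judged:
By the outcome, as a careful person would: the job done as asked, in the order asked, and still so for the second after the job is handed in, with the robot touching nothing.
It also fails if it takes over 72 s, if anything falls off the work surface, if the arm or the gripper's body presses on something with over 40 N, if the wrist force passes 120 N, or if a joint passes its speed limit or range.

## Working session

There is one attempt and no reset: what is moved stays moved. The work goes in short steps, Python scripts to look and compute and a tool call to move; the robot and the scene stay as the last step left them, time stands still between calls to the robot, and variables do not carry over. Pictures are saved under pics/ and viewed, at most 10 in all, crops included, and the job is handed in when it is done.

Besides the shell and the picture viewer there is one more tool, called after ">>>" by a JSON object that holds its "op" and its "data". jog_arm: Moves the arm, as the interface text tells. Its arguments: {"type":"object","properties":{"motion":{"type":"array"},"squeeze":{"type":"number"}},"required":["motion"]}

```bash
ls; mkdir -p pics; cat > look.py <<'E'
import cv2,numpy as np
from station import ctrl
def snap(n,f):
    m=ctrl.camera_model(n); im=ctrl.camera(n); cv2.imwrite('pics/'+f,im[:,:,::-1]); return im,m
def ray(m,u,v):
    K=np.array(m['intrinsics']);k=m['k1'];d=np.array([(u-K[0,2])/K[0,0],(v-K[1,2])/K[1,1]])
    s=d.copy()
    for _ in range(30): s=d/(1+k*(s@s))
    R=cv2.Rodrigues(np.array(m['rvec'],float))[0];t=np.array(m['tvec'],float).ravel()
    return -R.T@t, R.T@np.array([s[0],s[1],1.])
def onz(m,u,v,z):
    o,d=ray(m,u,v); return o+d*(z-o[2])/d[2]
def tri(m1,p1,m2,p2):
    o1,d1=ray(m1,*p1);o2,d2=ray(m2,*p2)
    a=np.linalg.lstsq(np.c_[d1,-d2],o2-o1,rcond=None)[0]
    A=o1+a[0]*d1;B=o2+a[1]*d2
    return (A+B)/2,np.linalg.norm(A-B)
def proj(m,P):
    K=np.array(m['intrinsics']);R=cv2.Rodrigues(np.array(m['rvec'],float))[0]
    c=np.atleast_2d(P)@R.T+np.array(m['tvec'],float).ravel();s=c[:,:2]/c[:,2:]
    s=s*(1+m['k1']*(s**2).sum(1,keepdims=True)); return s*[K[0,0],K[1,1]]+K[:2,2]
E
python3 - <<'E'
from look import *
print(ctrl.get_obs())
a,m=snap('top','t0.png');b,m2=snap('side','s0.png')
for x in(m,m2):
  R=cv2.Rodrigues(np.array(x['rvec'],float))[0];print(x, -R.T@np.array(x['tvec']).ravel())
E
```

```text
pics
{'time_s': 0.0, 'qpos': array([-1.35160281e+00,  3.00464887e-01,  1.52153926e+00,  1.34991861e-05,
        1.32074555e+00, -6.65668599e-02]), 'joint_vel': array([-6.17941693e-05, -1.20105262e-03,  6.34895429e-04, -1.12397889e-03,
        2.26232497e-03,  5.87708428e-04]), 'tau': array([-2.75664141e-03, -5.31807876e+01, -3.52732587e+01,  7.06564612e-02,
        2.43387348e-02, -8.21946969e-05]), 'ee_pos': array([ 0.15499236, -0.52740348,  0.17360746]), 'eef_rot': array([-3.14043904e+00, -9.00107892e-05,  2.85756973e-01]), 'force': array([ 0.03193638,  0.41033584, -0.1884106 ]), 'moment': array([-0.02961435,  0.05430686,  0.01531505]), 'grip_force': 0.0, 'grip_width': 0.09427015773680472}
{'intrinsics': array([[396.26971369,   0.        , 282.29105486],
       [  0.        , 396.26971369, 211.41774496],
       [  0.        ,   0.        ,   1.        ]]), 'k1': 0.036036826273546645, 'rvec': array([ 2.17684521, -2.1502812 ,  0.08133745]), 'tvec': array([0.25009967, 0.6173862 , 0.98986724])} [0.51786336 0.23716406 1.04839089]
{'intrinsics': array([[430.83539784,   0.        , 283.52515571],
       [  0.        , 430.83539784, 212.64513548],
       [  0.        ,   0.        ,   1.        ]]), 'k1': -0.13823136557723298, 'rvec': array([ 0.47054946, -2.58546334,  1.41767302]), 'tvec': array([0.65919157, 0.05098816, 1.32532324])} [0.25373132 1.25243397 0.74876204]
```

View pics/t0.png

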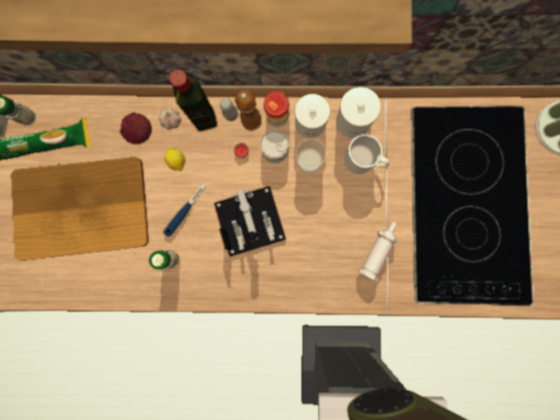

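View pics/s0.png

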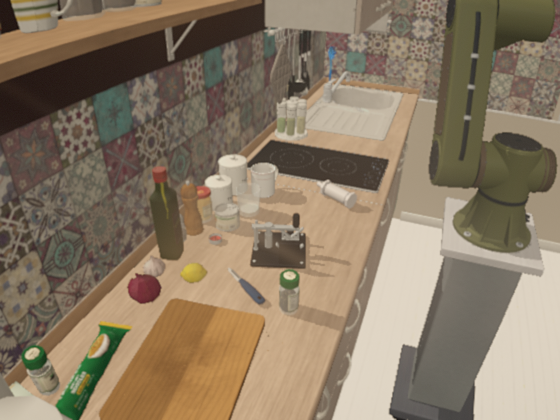

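The top view shows the holder near (250,222), the cartridge near (378,252) with its spout at about (393,228), the jar at (160,260), the mug at (364,152) and the glass at (310,155). I'll enlarge this area for pixel positions.

```bash
python3 - <<'E'
from look import *
im=cv2.imread('pics/t0.png')
a=cv2.resize(im[175:265,205:295],None,fx=6,fy=6,interpolation=2)[:,:540]
b=cv2.resize(im[215:290,350:405],None,fx=6,fy=6,interpolation=2)
c=np.zeros((540,800,3),np.uint8);c[:540,:460]=a[:, :460];c[:450,465:795]=b
cv2.imwrite('pics/crop0.png',c)
m=ctrl.camera_model('top')
hsv=cv2.cvtColor(im,cv2.COLOR_BGR2HSV)
# plate mask: dark
d=((hsv[:,:,2]<60)).astype(np.uint8); d[:180]=0;d[265:]=0;d[:,:205]=0;d[:,295:]=0
n,l,s,ce=cv2.connectedComponentsWithStats(d); i=1+s[1:,4].argmax()
cn=max(cv2.findContours((l==i).astype(np.uint8),0,2)[0],key=cv2.contourArea)
r=cv2.minAreaRect(cn);bx=cv2.boxPoints(r);print('plate',r,[onz(m,*p,.012).round(3) for p in bx])
w=((hsv[:,:,1]<75)&(hsv[:,:,2]>120)).astype(np.uint8);w[:215]=0;w[285:]=0;w[:,:355]=0;w[:,400:]=0
n,l,s,ce=cv2.connectedComponentsWithStats(w); i=1+s[1:,4].argmax();print(s[i],ce[i])
cn=max(cv2.findContours((l==i).astype(np.uint8),0,2)[0],key=cv2.contourArea)
r=cv2.minAreaRect(cn);bx=cv2.boxPoints(r);print('cart',r,[onz(m,*p,.026).round(3) for p in bx],onz(m,*r[0],.026))
for k,(u,v) in dict(mug=(364,154),glass=(310,157),jar=(160,260),cam=(160,260)).items():print(k,onz(m,u,v,.09))
E
```

```text
plate ((248.1505584716797, 221.2802734375), (54.69678497314453, 59.272186279296875), 73.0724868774414) [array([0.634, 0.444, 0.012]), array([0.682, 0.295, 0.012]), array([0.544, 0.251, 0.012]), array([0.498, 0.399, 0.012])]
[359 222  38  59 917] [378.87350055 252.98582334]
cart ((382.1000671386719, 250.30003356933594), (23.702320098876953, 60.37383270263672), 26.56505012512207) [array([0.462, 0.063, 0.026]), array([ 0.601, -0.006,  0.026]), array([ 0.574, -0.06 ,  0.026]), array([0.437, 0.01 , 0.026])] [0.51813209 0.00197244 0.026     ]
mug [0.75221694 0.05826341 0.09      ]
glass [0.74378277 0.19017643 0.09      ]
jar [0.48796008 0.54925753 0.09      ]
cam [0.48796008 0.54925753 0.09      ]
```

View pics/crop0.png

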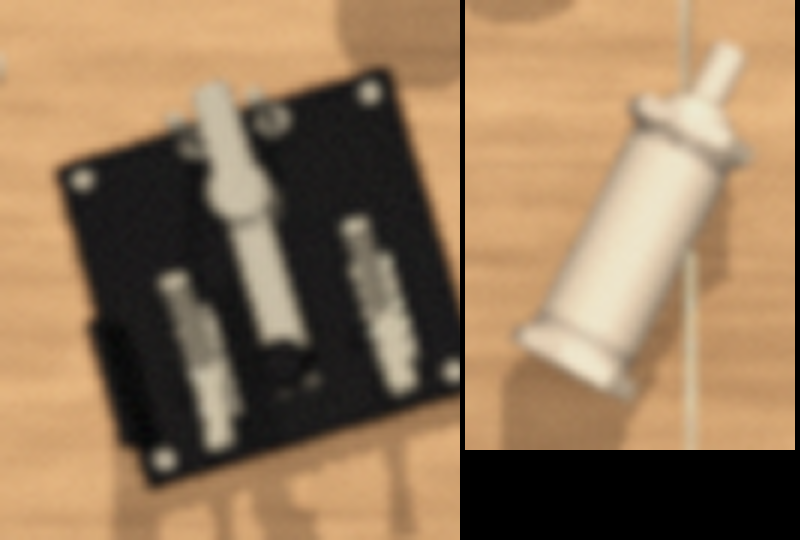

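The crops show the plate corners at (58,172), (390,68) and (150,488), the post cap at (240,190) and the knob at (285,362). The cartridge's spout tip is at (728,48), and its collars are at about (690,130) and (572,358).

```bash
python3 - <<'E'
from look import *
m=ctrl.camera_model('top')
L=lambda x,y,z:onz(m,205+x/6-.4,175+y/6-.4,z)
R=lambda x,y,z:onz(m,350+(x-465)/6-.4,215+y/6-.4,z)
P=[L(58,172,.012),L(390,68,.012),L(150,488,.012)];Q=np.array([[-82,105],[74,105],[-82,-45]])/1e3
for s in [P]: print(np.round(s,3), [np.linalg.norm(P[0]-P[i]) for i in(1,2)])
post=L(240,190,.086);knob=L(285,362,.122);print('post',post,'knob',knob,np.linalg.norm((post-knob)[:2]))
d=(post-knob)[:2];print('yaw from bar',np.arctan2(d[1],d[0])-np.pi/2)
d=(P[1]-P[0])[:2];print('yaw plate x',np.arctan2(d[1],d[0]))
d=(P[0]-P[2])[:2];print('yaw plate y',np.arctan2(d[1],d[0])-np.pi/2)
# rigid fit
A=np.array([p[:2] for p in P]+[post[:2],knob[:2]]);B=np.vstack([Q,[0,.06],[0,-.015]])
ca,cb=A.mean(0),B.mean(0);H=(B-cb).T@(A-ca);U,S,V=np.linalg.svd(H);Rr=V.T@U.T;t=ca-Rr@cb
print('yaw',np.arctan2(Rr[1,0],Rr[0,0]),'o',t,'res',(A-(B@Rr.T+t)).round(4).tolist())
tip=R(728,48,.026);c1=R(690,130,.026);c2=R(572,358,.026)
d=(tip-c2)[:2];print(tip,c1,c2,'yaw',np.arctan2(d[1],d[0]),np.linalg.norm(d),'mid',tip[:2]-.095*d/np.linalg.norm(d))
E
```

```text
[[0.636 0.438 0.012]
 [0.683 0.293 0.012]
 [0.498 0.394 0.012]] [np.float64(0.15297542191529429), np.float64(0.1444372340689116)]
post [0.62072445 0.34895891 0.086     ] knob [0.5496726 0.3257109 0.122    ] 0.07475851755799913
yaw from bar -1.254577822141092
yaw plate x -1.2532788158776773
yaw plate y -1.2603393714312974
yaw -1.2598587650677906 o [0.56306107 0.32976532] res [[-0.0022, -0.0021], [-0.0022, 0.0011], [0.003, -0.0003], [0.0005, 0.0008], [0.0009, 0.0005]]
[ 0.58924604 -0.02763909  0.026     ] [ 0.55402791 -0.01112199  0.026     ] [0.45710709 0.03963    0.026     ] yaw -0.4708839740800841 0.14827620209235265 mid [0.50458512 0.01545996]
```

>>> {"op": "jog_arm", "data": {"motion": [[0.031,-0.0354,-0.0015,0,0,0,1],[0.031,-0.0354,-0.0015,0,0,0,1],[0.031,-0.0354,-0.0015,0,0,0,1],[0.031,-0.0354,-0.0015,0,0,0,1],[0.031,-0.0354,-0.0015,0,0,0,1]]}}

```text
time_s: 0.6
ee_pos: [0.2541, -0.3123, 0.1815]
eef_rot: [-3.141, 0.0, 0.285]
force: [1.2, -0.3, 0.1]
grip_width: 0.0941
grip_force: 0.0
```

>>> {"op": "jog_arm", "data": {"motion": [[0.031,-0.0354,-0.0015,0,0,0,1],[0.031,-0.0354,-0.0015,0,0,0,1],[0.031,-0.0354,-0.0015,0,0,0,1],[0.031,-0.0354,-0.0015,0,0,0,1],[0.031,-0.0354,-0.0015,0,0,0,1]]}}

```text
time_s: 1.1
ee_pos: [0.3529, -0.0988, 0.1893]
eef_rot: [3.141, -0.0, 0.286]
force: [-0.1, -1.2, -0.0]
grip_width: 0.0945
grip_force: 0.0
```

Tracking is exact.

>>> {"op": "jog_arm", "data": {"motion": [[0.031,-0.0354,-0.0015,0,0,0,1],[0.031,-0.0354,-0.0015,0,0,0,1],[0.031,-0.0354,-0.0015,0,0,0,1],[0.031,-0.0354,-0.0015,0,0,0,1],[0.031,-0.0354,-0.0015,0,0,0,1]]}}

```text
time_s: 1.6
ee_pos: [0.4518, 0.115, 0.1966]
eef_rot: [3.142, 0.0, 0.286]
force: [0.0, -1.0, 0.1]
grip_width: 0.0937
grip_force: 0.0
```

>>> {"op": "jog_arm", "data": {"motion": [[0.031,-0.0354,-0.0015,0,0,0,1],[0.031,-0.0354,-0.0015,0,0,0,1],[0.031,-0.0354,-0.0015,0,0,0,1],[0.031,-0.0354,-0.0015,0,0,-0.03,1],[0,0,0,0,0,0,1]]}}

```text
time_s: 2.1
ee_pos: [0.5309, 0.2875, 0.2006]
eef_rot: [-3.141, 0.002, 0.32]
force: [-1.0, -0.9, -1.2]
grip_width: 0.0943
grip_force: 0.0
```

```bash
python3 - <<'E'
from look import *
o=ctrl.get_obs();print(o['ee_pos'],o['eef_rot'],o['qpos'],o['time_s'])
im,m=snap('wrist','w0.png');np.save('w0.npy',m,allow_pickle=True)
R=cv2.Rodrigues(np.array(m['rvec'],float))[0];print(-R.T@np.array(m['tvec']).ravel(),R[2])
print(proj(m,[[.549,.3255,.122],[.6207,.349,.086],[.563,.3295,.012]]))
E
```

```text
[0.53092244 0.2874968  0.20060044] [-3.14136491e+00  2.37449930e-03  3.20101310e-01] [4.35390319e-01 4.05347842e-01 1.31814483e+00 5.05074688e-04
 1.42043254e+00 1.68600937e+00] 2.1
[0.60657238 0.31265295 0.41027598] [-0.26036186 -0.08602995 -0.96167071]
[[252.09143572 182.06588907]
 [254.04414061 101.21747918]
 [260.89866349 155.87936873]]
```

View pics/w0.png

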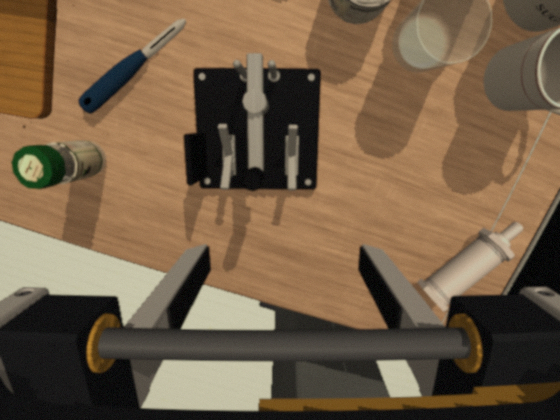

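The wrist view shows the knob top at (255,178), the post cap at (255,101), the plate corners at (193,69), (321,69) and (320,188), and the cartridge tip at (518,229) with its rear end near (436,295). I'll refit the holder and cartridge from these.

```bash
python3 - <<'E'
from look import *
m=np.load('w0.npy',allow_pickle=True).item()
im=cv2.imread('pics/w0.png')
P=[onz(m,193.5,68.5,.012),onz(m,321,68.5,.012),onz(m,320,189,.012),onz(m,255,101,.086),onz(m,255,178,.122)]
B=np.array([[-82,105],[74,105],[74,-45],[0,60],[0,-15]])/1e3
A=np.array(P)[:,:2];ca,cb=A.mean(0),B.mean(0);U,S,V=np.linalg.svd((B-cb).T@(A-ca));Rr=V.T@U.T;t=ca-Rr@cb
print('yaw',np.arctan2(Rr[1,0],Rr[0,0]),'o',t,'knob',P[4],'post',P[3]);print((A-(B@Rr.T+t)).round(4))
tip=onz(m,517,230,.026);e=onz(m,436,295,.026);d=(tip-e)[:2];print(tip,e,np.linalg.norm(d),np.arctan2(d[1],d[0]))
E
```

```text
yaw -1.2445281538690827 o [0.56476844 0.3280936 ] knob [0.55357313 0.32401318 0.122     ] post [0.62119557 0.34815282 0.086     ]
[[-0.0003 -0.0014]
 [-0.0027  0.0005]
 [ 0.0005 -0.0006]
 [-0.0004  0.0008]
 [ 0.003   0.0007]]
[ 0.58138902 -0.0308494   0.026     ] [0.45684176 0.03402976 0.026     ] 0.1404326282201554 -0.48024321993241537
```

>>> {"op": "jog_arm", "data": {"motion": [[0.0298,-0.0291,0,0,0,0,1],[0,0,0.04,0,0,0,0.2],[0,0,0.04,0,0,0,0.0],[0,0,0.034,0,0,0,0.0],[0,0,0,0,0,0,0.0]]}}

```text
time_s: 2.65
ee_pos: [0.5475, 0.3185, 0.0842]
eef_rot: [3.14, 0.008, 0.315]
force: [-0.6, -0.3, -0.9]
grip_width: 0.0652
grip_force: 0.0
```

>>> {"op": "jog_arm", "data": {"motion": [[0,0,0,0,0,0,-1],[0,0,0,0,0,0,-1],[0,0,0,0,0,0,-1],[0,0,0,0,0,0,-1],[0,0,0,0,0,0,-1]], "squeeze": 45}}

```text
time_s: 3.15
ee_pos: [0.55, 0.3207, 0.0894]
eef_rot: [-3.141, -0.001, 0.316]
force: [-0.4, 0.1, 0.3]
grip_width: 0.0258
grip_force: 0.3
```

>>> {"op": "jog_arm", "data": {"motion": [[0,0,0,0,0,0,-1],[0,0,0,0,0,0,-1],[0,0,0,0,0,0,-1]]}}

```text
time_s: 3.45
ee_pos: [0.5499, 0.3207, 0.0889]
eef_rot: [-3.141, -0.0, 0.316]
force: [-0.9, 0.1, 3.1]
grip_width: 0.0142
grip_force: 38.3
```

```bash
python3 - <<'E'
from look import *
o=ctrl.get_obs();print(o['ee_pos'],o['grip_width'],o['force'])
im,m=snap('wrist','w1.png');im2,m2=snap('side','s1.png')
a=cv2.resize(im2[190:290,220:340],None,fx=4,fy=4,interpolation=2)
c=np.zeros((420,800,3),np.uint8);c[:400,:400]=a[:,40:440];c[:300,400:]=cv2.resize(im,(400,300))
cv2.imwrite('pics/c1.png',c[:,:,::-1])
E
```

```text
[0.5498578  0.32069554 0.08888507] 0.014209334718223648 [-0.91943175  0.06983443  3.0562717 ]
```

View pics/c1.png

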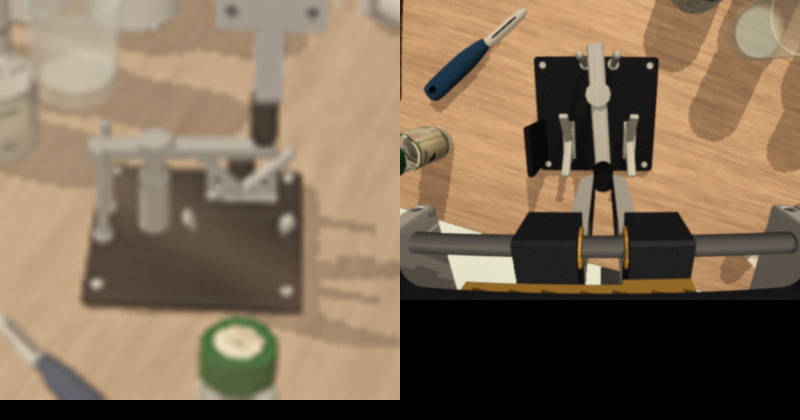

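The side crop shows the fingers on the knob. The wrist inset shows the knob at about (284,246) in full-size pixels, with the fingers catching only its near side. I'll measure that offset.

```bash
python3 - <<'E'
from look import *
m=ctrl.camera_model('wrist');o=ctrl.get_obs()
p=o['ee_pos'];print(proj(m,[p,p+[0,0,.019],p+[0,0,.033]]))
im=cv2.imread('pics/w1.png');g=im[215:300,240:330].max(2)
d=(g<38).astype(np.uint8);n,l,s,c=cv2.connectedComponentsWithStats(d)
for i in range(1,n):
  if s[i,4]>60: print(s[i],c[i]+[240,215])
for uv in [(284,236),(284,246)]: print(onz(m,*uv,.122))
print('post',onz(m,(597-400)*1.4,95*1.4,.086))
cv2.imwrite('pics/c2.png',cv2.resize(im[120:320,200:370],None,fx=3,fy=3,interpolation=2))
E
```

```text
[[284.20841033 240.59340795]
 [284.2190091  250.68309012]
 [284.22808694 259.33838622]]
[   0    0   77   85 2207] [280.13593113 240.43135478]
[0.56453587 0.32563112 0.122     ]
[0.5583398  0.32360616 0.122     ]
post [0.6200213  0.34955813 0.086     ]
```

View pics/c2.png

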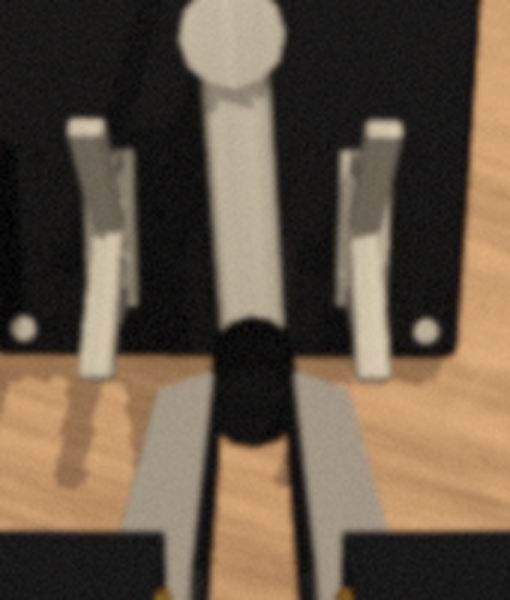

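The knob's top is at about (284,254), within about 4 mm of the grasp axis, and the bar has swung slightly within the fork play. The grip is sound. I'll do a slow test lift.

>>> {"op": "jog_arm", "data": {"motion": [[0,0,-0.003,0,0,0,-1],[0,0,-0.003,0,0,0,-1],[0,0,-0.004,0,0,0,-1],[0,0,0,0,0,0,-1]], "squeeze": 58}}

```text
time_s: 3.95
ee_pos: [0.5501, 0.3207, 0.0993]
eef_rot: [-3.141, -0.001, 0.316]
force: [-0.0, -0.3, 0.2]
grip_width: 0.0004
grip_force: 0.0
```

```bash
python3 - <<'E'
from look import *
o=ctrl.get_obs();print(o['ee_pos'],o['grip_width'],o['force'],o['grip_force'])
im,m=snap('side','s2.png');ob=cv2.imread('pics/s1.png')
a=[cv2.resize(x[190:270,230:330],None,fx=4,fy=4,interpolation=2) for x in (ob,im[:,:,::-1])]
cv2.imwrite('pics/c3.png',np.hstack(a))
E
```

```text
[0.55012393 0.32067941 0.09931507] 0.0003815374348291453 [-0.03623391 -0.28804185  0.21657716] 0.0
```

View pics/c3.png

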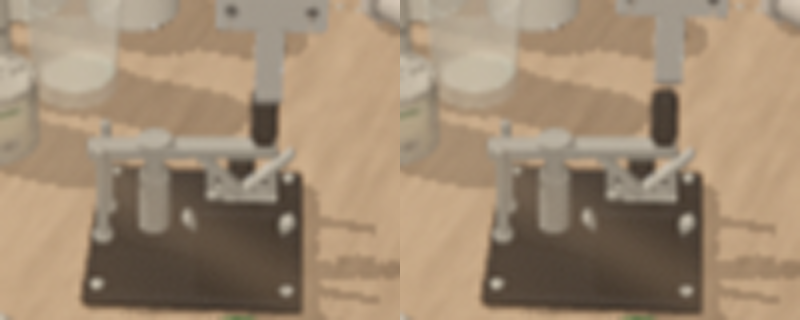

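The bar stayed down and the fingers slid up off the knob. In the left panel they held only its top. I'll check where the TCP projects in the side view against the knob.

```bash
python3 - <<'E'
from look import *
m=ctrl.camera_model('side');o=ctrl.get_obs();p=o['ee_pos']
f=lambda P:((proj(m,P)-[230,190])*4+[400,0]).round(0).tolist()
print('tcp',f([p,p+[0,0,.019],p+[0,0,.04]]))
print('knob top/bot at .5498,.3243',f([[.5498,.3243,.122],[.5498,.3243,.082]]))
print('post cap,sleeve',f([[.621,.348,.086],[.621,.348,.056]]))
print('fork tops',f([[.564+.095*.9496,.329+.095*.3134,.088]]))
# triangulate knob top: side px (664,92), wrist w1 px (284.3,254) taken at same knob pos
mw=ctrl.camera_model('wrist')
im,mw=snap('wrist','w2.png')
cv2.imwrite('pics/c4.png',cv2.resize(im[120:320,200:370,::-1],None,fx=3,fy=3,interpolation=2))
print(proj(mw,[p,p+[0,0,.019]]))
E
```

```text
tcp [[664.0, 120.0], [665.0, 97.0], [666.0, 70.0]]
knob top/bot at .5498,.3243 [[663.0, 94.0], [662.0, 144.0]]
post cap,sleeve [[552.0, 136.0], [552.0, 171.0]]
fork tops [[501.0, 131.0]]
[[284.20278663 240.60142743]
 [284.21378808 250.68260998]]
```

View pics/c4.png

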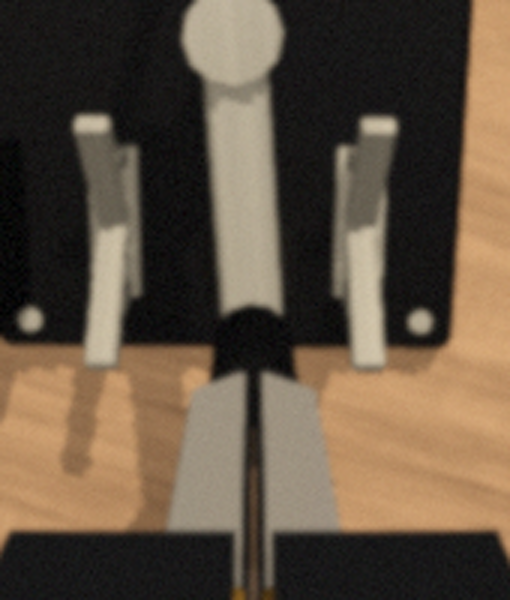

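The wrist crop shows the shut fingers with their tips at about (254,375), overlapping the knob. I'll read the pixel profile along the finger and knob in the side pictures rather than view more.

```bash
python3 - <<'E'
from look import *
ms=ctrl.camera_model('side');mw=ctrl.camera_model('wrist');o=ctrl.get_obs()
for w in [(275,247),(284.7,245)]:
  for s in [(297,211),(300,211)]: print(tri(mw,w,ms,s))
print(o['ee_pos'],o['grip_width'],o['qpos'])
# knob top with both cameras (w1 / s0)
print(tri(mw,(284.3,254),ms,(296,214)))
E
```

```text
(array([0.550625  , 0.32593062, 0.12899855]), np.float64(0.00909819947027786))
(array([0.54638335, 0.32386558, 0.12708696]), np.float64(0.01650139593633926))
(array([0.55241882, 0.3200851 , 0.12514171]), np.float64(0.008991161313304826))
(array([0.54818244, 0.31790099, 0.12314772]), np.float64(0.0164396449513892))
[0.54985659 0.32057808 0.09870421] 5.378690273269508e-05 [ 4.70316859e-01  5.56317900e-01  1.33739688e+00 -2.30464924e-05
  1.24775781e+00  1.72537850e+00]
(array([0.54935941, 0.32068253, 0.11929031]), np.float64(0.002382548574840776))
```

Triangulation puts the shut tips at z≈0.126 while the reported TCP z is 0.099, so the fingers hang about 27 mm short of the reported TCP. That explains why they held only the knob's top. A gentle touch on the knob's top (z=0.122) will confirm it.

>>> {"op": "jog_arm", "data": {"motion": [[0,0,0.002,0,0,0,-1],[0,0,0,0,0,0,-1]], "squeeze": 20}}

```text
time_s: 4.25
ee_pos: [0.5496, 0.3205, 0.0961]
eef_rot: [3.141, 0.001, 0.316]
force: [1.0, -0.6, 0.3]
grip_width: 0.0002
grip_force: 0.0
```

>>> {"op": "jog_arm", "data": {"motion": [[0,0,0.0015,0,0,0,-1],[0,0,0,0,0,0,-1]]}}

```text
time_s: 4.45
ee_pos: [0.5497, 0.3206, 0.0948]
eef_rot: [3.142, 0.0, 0.316]
force: [-0.7, -0.2, 0.0]
grip_width: 0.0007
grip_force: 0.0
```

>>> {"op": "jog_arm", "data": {"motion": [[0,0,0.0015,0,0,0,-1],[0,0,0,0,0,0,-1]]}}

```text
time_s: 4.65
ee_pos: [0.5497, 0.3205, 0.0934]
eef_rot: [3.142, 0.0, 0.316]
force: [-0.3, 0.5, -0.2]
grip_width: 0.0005
grip_force: 0.0
```

>>> {"op": "jog_arm", "data": {"motion": [[0,0,0.0015,0,0,0,-1],[0,0,0,0,0,0,-1]]}}

```text
time_s: 4.85
ee_pos: [0.5497, 0.3206, 0.0919]
eef_rot: [3.142, 0.0, 0.316]
force: [0.1, -0.0, -0.7]
grip_width: 0.0007
grip_force: 0.0
```

>>> {"op": "jog_arm", "data": {"motion": [[0,0,0.0015,0,0,0,-1],[0,0,0,0,0,0,-1]]}}

```text
time_s: 5.05
ee_pos: [0.5499, 0.3207, 0.091]
eef_rot: [-3.142, -0.0, 0.316]
force: [-0.3, -1.0, 2.2]
grip_width: 0.0003
grip_force: 0.9
```

Contact came at ee z≈0.091, so the tip is at ee z + 0.031. I'll back off, open, and go down to ee z 0.057, which puts the tip at 0.088.

>>> {"op": "jog_arm", "data": {"motion": [[0,0,-0.006,0,0,0,0],[0,0,0,0,0,0,0],[0,0,0,0,0,0,0],[0,0,0,0,0,0,0],[0,0,0,0,0,0,0]]}}

```text
time_s: 5.55
ee_pos: [0.5498, 0.3206, 0.0965]
eef_rot: [3.142, 0.0, 0.316]
force: [-0.7, 0.8, -0.6]
grip_width: 0.0369
grip_force: 0.0
```

>>> {"op": "jog_arm", "data": {"motion": [[0,0,0.01,0,0,0,0],[0,0,0.01,0,0,0,0],[0,0,0.01,0,0,0,0],[0,0,0.01,0,0,0,0],[0,0,0,0,0,0,0]]}}

```text
time_s: 6.05
ee_pos: [0.549, 0.3202, 0.0545]
eef_rot: [3.141, 0.003, 0.316]
force: [-1.8, -0.5, 0.0]
grip_width: 0.0473
grip_force: 0.0
```

>>> {"op": "jog_arm", "data": {"motion": [[0,0,0,0,0,0,-1],[0,0,0,0,0,0,-1],[0,0,0,0,0,0,-1],[0,0,0,0,0,0,-1],[0,0,0,0,0,0,-1]], "squeeze": 45}}

```text
time_s: 6.55
ee_pos: [0.5499, 0.3207, 0.057]
eef_rot: [-3.141, -0.001, 0.316]
force: [-1.0, -1.1, 1.5]
grip_width: 0.0191
grip_force: 45.0
```

>>> {"op": "jog_arm", "data": {"motion": [[0,0,0,0,0,0,-1],[0,0,0,0,0,0,-1]]}}

```text
time_s: 6.75
ee_pos: [0.5499, 0.3207, 0.057]
eef_rot: [-3.142, -0.0, 0.316]
force: [-1.1, -0.4, 3.1]
grip_width: 0.0191
grip_force: 45.0
```

>>> {"op": "jog_arm", "data": {"motion": [[0,0,-0.005,0,0,0,-1],[0,0,-0.005,0,0,0,-1],[0,0,-0.005,0,0,0,-1],[0,0,-0.005,0,0,0,-1],[0,0,0,0,0,0,-1]]}}

```text
time_s: 7.25
ee_pos: [0.55, 0.3206, 0.0762]
eef_rot: [3.142, 0.0, 0.316]
force: [5.5, 3.0, -9.6]
grip_width: 0.0194
grip_force: 45.0
```

>>> {"op": "jog_arm", "data": {"motion": [[0,0,-0.005,0,0,0,-1],[0,0,-0.004,0,0,0,-1],[0,0,0,0,0,0,-1]]}}

```text
time_s: 7.55
ee_pos: [0.5499, 0.3205, 0.0848]
eef_rot: [3.141, 0.0, 0.316]
force: [6.4, 2.3, -11.5]
grip_width: 0.0191
grip_force: 45.0
```

```bash
python3 - <<'E'
from look import *
o=ctrl.get_obs();print(o['ee_pos'],o['eef_rot'],o['force'],o['moment'])
p=np.array([.621,.348]);d=o['ee_pos'][:2]-p;r=np.hypot(*d);a=np.arctan2(d[1],d[0])
y=-1.252;print('r',r,'turn',((a-(y-np.pi/2))+np.pi)%(2*np.pi)-np.pi)
psi=o['eef_rot'][2];n=12;t=1.55/n
# per-row tool-frame shift (constant for rotating hand)
x=np.array([np.cos(psi),np.sin(psi)]);yy=np.array([np.sin(psi),-np.cos(psi)])
d2=np.array([[np.cos(t),-np.sin(t)],[np.sin(t),np.cos(t)]])@d-d;print(t,'shift',d2@x,d2@yy,'rz',-t)
E
```

```text
[0.5499405  0.32053895 0.08484502] [3.14147362e+00 2.51341408e-04 3.15660859e-01] [  6.43051881   2.30518172 -11.47285364] [ 0.51593118 -1.12662165  0.06931321]
r 0.07618111039414682 turn 0.04997606287189793
0.12916666666666668 shift 0.001154649579394899 0.009765194319224237 rz -0.12916666666666668
```

>>> {"op": "jog_arm", "data": {"motion": [[0.0012,0.0098,0,0,0,-0.129,-1],[0.0012,0.0098,0,0,0,-0.129,-1],[0.0012,0.0098,0,0,0,-0.129,-1],[0.0012,0.0098,0,0,0,-0.129,-1]]}}

```text
time_s: 7.95
ee_pos: [0.573, 0.2891, 0.0844]
eef_rot: [-3.141, -0.0, 0.837]
force: [6.7, 7.0, -11.6]
grip_width: 0.0195
grip_force: 45.0
```

>>> {"op": "jog_arm", "data": {"motion": [[0.0012,0.0098,0,0,0,-0.129,-1],[0.0012,0.0098,0,0,0,-0.129,-1],[0.0012,0.0098,0,0,0,-0.129,-1],[0.0012,0.0098,0,0,0,-0.129,-1]]}}

```text
time_s: 8.35
ee_pos: [0.6083, 0.2734, 0.0841]
eef_rot: [-3.14, -0.0, 1.353]
force: [3.1, 7.4, -12.0]
grip_width: 0.0192
grip_force: 45.0
```

>>> {"op": "jog_arm", "data": {"motion": [[0.0012,0.0098,0,0,0,-0.129,-1],[0.0012,0.0098,0,0,0,-0.129,-1],[0.0012,0.0098,0,0,0,-0.129,-1],[0.0012,0.0098,0,0,0,-0.129,-1],[0,0,0,0,0,0,-1]]}}

```text
time_s: 8.85
ee_pos: [0.6471, 0.2772, 0.0833]
eef_rot: [-3.139, -0.001, 1.869]
force: [1.0, 3.7, -11.4]
grip_width: 0.0189
grip_force: 45.0
```

>>> {"op": "jog_arm", "data": {"motion": [[0,0,0.005,0,0,0,-1],[0,0,0.005,0,0,0,-1],[0,0,0.005,0,0,0,-1],[0,0,0.005,0,0,0,-1],[0,0,0,0,0,0,-1]]}}

```text
time_s: 9.35
ee_pos: [0.6466, 0.2768, 0.064]
eef_rot: [-3.14, -0.001, 1.864]
force: [0.0, 5.6, -8.5]
grip_width: 0.0191
grip_force: 45.0
```

>>> {"op": "jog_arm", "data": {"motion": [[0,0,0.003,0,0,0,-1],[0,0,0.003,0,0,0,-1],[0,0,0,0,0,0,-1]]}}

```text
time_s: 9.65
ee_pos: [0.6468, 0.2769, 0.0586]
eef_rot: [-3.14, -0.001, 1.864]
force: [1.3, 4.5, -7.8]
grip_width: 0.0191
grip_force: 45.0
```

>>> {"op": "jog_arm", "data": {"motion": [[0,0,0.0015,0,0,0,-1],[0,0,0,0,0,0,-1]]}}

```text
time_s: 9.85
ee_pos: [0.647, 0.2769, 0.0574]
eef_rot: [-3.141, -0.001, 1.864]
force: [0.1, 6.3, -8.1]
grip_width: 0.0193
grip_force: 45.0
```

>>> {"op": "jog_arm", "data": {"motion": [[0,0,0.001,0,0,0,-1],[0,0,0,0,0,0,-1]]}}

```text
time_s: 10.05
ee_pos: [0.6473, 0.2769, 0.0571]
eef_rot: [3.142, -0.0, 1.864]
force: [-0.5, 5.1, -4.9]
grip_width: 0.0189
grip_force: 45.0
```

>>> {"op": "jog_arm", "data": {"motion": [[0,0,0.001,0,0,0,-1],[0,0,0,0,0,0,-1]]}}

```text
time_s: 10.25
ee_pos: [0.6477, 0.2768, 0.0569]
eef_rot: [3.14, -0.0, 1.864]
force: [-1.0, 3.8, 1.4]
grip_width: 0.0194
grip_force: 45.0
```

>>> {"op": "jog_arm", "data": {"motion": [[0,0,0,0,0,0,0],[0,0,0,0,0,0,0],[0,0,0,0,0,0,0],[0,0,-0.02,0,0,0,0],[0,0,-0.04,0,0,0,0.5]]}}

```text
time_s: 10.75
ee_pos: [0.646, 0.2757, 0.1134]
eef_rot: [-3.135, 0.001, 1.864]
force: [0.2, -0.0, 0.5]
grip_width: 0.0517
grip_force: 0.0
```

>>> {"op": "jog_arm", "data": {"motion": [[0,0,-0.05,0,0,0,1],[0,0,0,0,0,0,1]]}}

```text
time_s: 10.95
ee_pos: [0.6498, 0.2772, 0.1743]
eef_rot: [3.13, -0.0, 1.864]
force: [-1.0, -0.0, 0.7]
grip_width: 0.0674
grip_force: 0.0
```

```bash
cat > plan.py <<'E'
from look import *
def plan(x,y,z,psi,n):
    o=ctrl.get_obs();p=o['ee_pos'];s=o['eef_rot'][2];print('at',p.round(4),round(s,3),'F',o['force'].round(1),'t',o['time_s'])
    dp=((psi-s+np.pi)%(2*np.pi)-np.pi)/n;d=(np.array([x,y,z])-p)/n
    for i in range(n):
        a=s+i*dp
        print([round(v,4) for v in(d[0]*np.cos(a)+d[1]*np.sin(a),d[0]*np.sin(a)-d[1]*np.cos(a),-d[2])],'rz',round(-dp,4))
E
python3 -c "
from plan import *
plan(.5,.015,.17,2.665,8)"
```

```text
at [0.6498 0.2772 0.1743] 1.864 F [-1.  -0.   0.7] t 10.95
[np.float64(-0.026), np.float64(-0.0274), np.float64(0.0005)] rz -0.1002
[np.float64(-0.0231), np.float64(-0.0298), np.float64(0.0005)] rz -0.1002
[np.float64(-0.02), np.float64(-0.032), np.float64(0.0005)] rz -0.1002
[np.float64(-0.0167), np.float64(-0.0338), np.float64(0.0005)] rz -0.1002
[np.float64(-0.0132), np.float64(-0.0353), np.float64(0.0005)] rz -0.1002
[np.float64(-0.0096), np.float64(-0.0365), np.float64(0.0005)] rz -0.1002
[np.float64(-0.0059), np.float64(-0.0373), np.float64(0.0005)] rz -0.1002
[np.float64(-0.0022), np.float64(-0.0377), np.float64(0.0005)] rz -0.1002
```

>>> {"op": "jog_arm", "data": {"motion": [[-0.026,-0.0274,0,0,0,-0.1,1],[-0.0231,-0.0298,0,0,0,-0.1,1],[-0.02,-0.032,0,0,0,-0.1,1],[-0.0167,-0.0338,0,0,0,-0.1,1],[-0.0132,-0.0353,0,0,0,-0.1,1]]}}

```text
time_s: 11.45
ee_pos: [0.553, 0.1114, 0.1661]
eef_rot: [3.142, 0.0, 2.368]
force: [0.9, -0.7, 0.2]
grip_width: 0.0937
grip_force: 0.0
```

>>> {"op": "jog_arm", "data": {"motion": [[-0.0096,-0.0365,0,0,0,-0.1,1],[-0.006,-0.0373,0,0,0,-0.1,1],[-0.0022,-0.0377,0,0,0,-0.1,1],[0,0,0,0,0,0,1],[0,0,0,0,0,0,1]]}}

```text
time_s: 11.95
ee_pos: [0.4977, 0.014, 0.1665]
eef_rot: [3.141, 0.001, 2.661]
force: [0.7, 0.5, 1.1]
grip_width: 0.0944
grip_force: 0.0
```

```bash
python3 - <<'E'
from look import *
o=ctrl.get_obs();print(o['ee_pos'],o['eef_rot'],o['time_s'])
im,m=snap('wrist','w3.png');np.save('w3.npy',m,allow_pickle=True)
print(proj(m,[[.5046,.0155,.026],[.589,-.0276,.026],[.457,.0396,.026]]))
E
```

```text
[0.49774479 0.01398153 0.16649727] [3.14127409e+00 8.30607156e-04 2.66126509e+00] 11.95
[[287.77695651 202.3133694 ]
 [288.13152579 275.71533477]
 [287.37674895 156.18390564]]
```

View pics/w3.png

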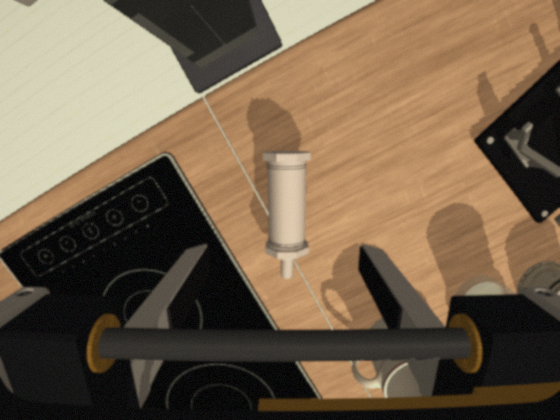

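The cartridge lies where predicted: spout tip at (288,277), rear collar at (287,157), axis vertical in the image. I'll go down and grip mid-barrel.

>>> {"op": "jog_arm", "data": {"motion": [[-0.0054,0.0045,0.045,0,0,-0.01,1],[0,0,0.045,0,0,0,1],[0,0,0.045,0,0,0,1],[0,0,0.03,0,0,0,1],[0,0,0.01,0,0,0,1]]}}

```text
time_s: 12.5
ee_pos: [0.5031, 0.017, -0.0119]
eef_rot: [-3.14, -0.004, 2.674]
force: [0.8, -0.4, 0.4]
grip_width: 0.0939
grip_force: 0.0
```

>>> {"op": "jog_arm", "data": {"motion": [[0,0,0.005,0,0,0,1],[0,0,0.005,0,0,0,1],[0,0,0,0,0,0,1]]}}

```text
time_s: 12.8
ee_pos: [0.5051, 0.0161, -0.0181]
eef_rot: [3.141, 0.001, 2.674]
force: [0.7, 0.6, -0.6]
grip_width: 0.0941
grip_force: 0.0
```

>>> {"op": "jog_arm", "data": {"motion": [[0,0,0.002,0,0,0,1],[0,0,0.002,0,0,0,-1],[0,0,0,0,0,0,-1],[0,0,0,0,0,0,-1],[0,0,0,0,0,0,-1]], "squeeze": 25}}

```text
time_s: 13.3
ee_pos: [0.5046, 0.016, -0.0227]
eef_rot: [3.141, 0.0, 2.674]
force: [0.6, 0.4, -0.3]
grip_width: 0.0652
grip_force: 0.0
```

>>> {"op": "jog_arm", "data": {"motion": [[0,0,0,0,0,0,-1],[0,0,0,0,0,0,-1],[0,0,0,0,0,0,-1]]}}

```text
time_s: 13.6
ee_pos: [0.5045, 0.016, -0.0228]
eef_rot: [-3.142, 0.0, 2.674]
force: [-1.0, -0.7, 1.0]
grip_width: 0.0436
grip_force: 25.0
```

>>> {"op": "jog_arm", "data": {"motion": [[0,0,-0.01,0,0,0,-1],[0,0,-0.02,0,0,0,-1],[0,0,-0.03,0,0,0,-1],[0,0,-0.03,0,0,0,-1],[0,0,-0.04,0,0,0,-1]]}}

```text
time_s: 14.1
ee_pos: [0.5036, 0.0161, 0.108]
eef_rot: [-3.141, -0.002, 2.674]
force: [0.7, 0.2, -2.2]
grip_width: 0.0434
grip_force: 25.0
```

```bash
python3 - <<'E'
from plan import *
from scipy.optimize import least_squares
Q=np.array([[.5499,.3205],[.573,.2891],[.6083,.2734],[.6471,.2772]])
for r in(.075,.0755,None):
  f=(lambda p:np.hypot(*(Q-p[:2]).T)-(r or p[2]));s=least_squares(f,[.62,.348,.075]);print(r,s.x,s.fun)
o=ctrl.get_obs();print(o['grip_width'],o['force'])
plan(.564,.329,.11,1.8896,8)
E
```

```text
0.075 [0.62009436 0.34734005 0.075     ] [ 0.00015076 -0.00010152 -0.00012519  0.00015937]
0.0755 [0.62033158 0.34787261 0.075     ] [ 6.36638419e-05 -3.80995531e-05 -6.17539521e-05  7.22605051e-05]
None [0.62051953 0.34829457 0.07589669] [-4.29318335e-06  1.18235631e-05 -1.18223931e-05  4.29207726e-06]
0.043431185863775305 [ 0.71735748  0.1752909  -2.15559082]
at [0.5036 0.0161 0.108 ] 2.674 F [ 0.7  0.2 -2.2] t 14.1
[np.float64(0.0109), np.float64(0.0383), np.float64(-0.0002)] rz 0.098
[np.float64(0.0146), np.float64(0.0371), np.float64(-0.0002)] rz 0.098
[np.float64(0.0182), np.float64(0.0355), np.float64(-0.0002)] rz 0.098
[np.float64(0.0215), np.float64(0.0335), np.float64(-0.0002)] rz 0.098
[np.float64(0.0247), np.float64(0.0313), np.float64(-0.0002)] rz 0.098
[np.float64(0.0277), np.float64(0.0287), np.float64(-0.0002)] rz 0.098
[np.float64(0.0303), np.float64(0.0258), np.float64(-0.0002)] rz 0.098
[np.float64(0.0327), np.float64(0.0227), np.float64(-0.0002)] rz 0.098
```

>>> {"op": "jog_arm", "data": {"motion": [[0.0109,0.0383,0,0,0,0.098,-1],[0.0146,0.0371,0,0,0,0.098,-1],[0.0182,0.0355,0,0,0,0.098,-1],[0.0215,0.0335,0,0,0,0.098,-1],[0.0247,0.0313,0,0,0,0.098,-1]]}}

```text
time_s: 14.6
ee_pos: [0.5422, 0.2133, 0.1078]
eef_rot: [3.142, 0.0, 2.18]
force: [0.6, -0.3, -1.9]
grip_width: 0.0437
grip_force: 25.0
```

>>> {"op": "jog_arm", "data": {"motion": [[0.0277,0.0287,0,0,0,0.098,-1],[0.0303,0.0258,0,0,0,0.098,-1],[0.0327,0.0227,0,0,0,0.098,-1],[0,0,0,0,0,0,-1],[0,0,0,0,0,0,-1]]}}

```text
time_s: 15.1
ee_pos: [0.5644, 0.3293, 0.107]
eef_rot: [-3.141, 0.0, 1.892]
force: [0.3, -0.4, -2.6]
grip_width: 0.0433
grip_force: 25.0
```

```bash
python3 - <<'E'
from plan import *
plan(.5634,.3288,.02,1.8896,2)
o=ctrl.get_obs();im,m=snap('top','t4.png');h=cv2.cvtColor(im,cv2.COLOR_RGB2HSV)
im2,m2=snap('side','s4.png');im3,m3=snap('wrist','w4.png')
R=np.array([[np.cos(-1.252),-np.sin(-1.252)],[np.sin(-1.252),np.cos(-1.252)]])
W=lambda x,y,z:[*(R@[x,y]+[.5634,.3288]),z]
print(proj(m3,[W(.045,0,.03),W(-.045,0,.03),W(.069,-.04,.012),W(.0,.06,.086),W(.075,.06,.122)]))
c=np.zeros((420,800,3),np.uint8);c[:400,:400]=cv2.resize(im2[170:270,230:330],None,fx=4,fy=4,interpolation=2);c[:300,400:]=cv2.resize(im3,(400,300))
cv2.imwrite('pics/c5.png',c[:,:,::-1])
E
```

```text
at [0.5644 0.3293 0.107 ] 1.892 F [ 0.3 -0.4 -2.6] t 15.1
[np.float64(-0.0001), np.float64(-0.0006), np.float64(0.0435)] rz 0.0011
[np.float64(-0.0001), np.float64(-0.0006), np.float64(0.0435)] rz 0.0011
[[282.96868603 254.42377366]
 [282.92904751 164.52767249]
 [246.21995982 268.21037384]
 [358.24558367 229.924989  ]
 [361.97741002 339.217608  ]]
```

View pics/c5.png

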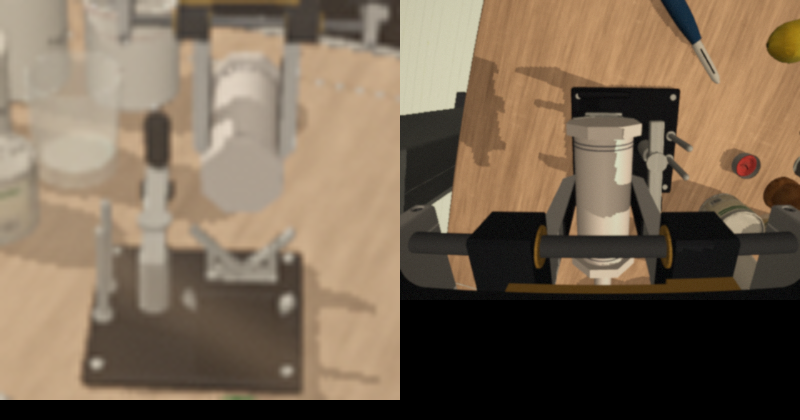

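The side crop shows the cartridge over the saddles, flat end towards the end plate. The bar is aside and down, and the wrist inset shows the cartridge in line with the plate. I'll lower it.

>>> {"op": "jog_arm", "data": {"motion": [[0,-0.001,0.03,0,0,0,-1],[0,0,0.03,0,0,0,-1],[0,0,0.02,0,0,0,-1],[0,0,0.01,0,0,0,-1],[0,0,0,0,0,0,-1]]}}

```text
time_s: 15.75
ee_pos: [0.5637, 0.3278, 0.0164]
eef_rot: [-3.14, 0.0, 1.889]
force: [-0.8, 0.4, -2.8]
grip_width: 0.0433
grip_force: 25.0
```

>>> {"op": "jog_arm", "data": {"motion": [[0,0,0.004,0,0,0,-1],[0,0,0.004,0,0,0,-1],[0,0,0,0,0,0,-1]]}}

```text
time_s: 16.05
ee_pos: [0.564, 0.3287, 0.0094]
eef_rot: [3.141, -0.0, 1.89]
force: [0.2, 0.1, -2.0]
grip_width: 0.0435
grip_force: 25.0
```

>>> {"op": "jog_arm", "data": {"motion": [[0,0,0.003,0,0,0,-1],[0,0,0,0,0,0,-1]]}}

```text
time_s: 16.25
ee_pos: [0.5639, 0.3286, 0.006]
eef_rot: [-3.141, 0.0, 1.89]
force: [0.2, -0.1, -2.7]
grip_width: 0.0432
grip_force: 25.0
```

>>> {"op": "jog_arm", "data": {"motion": [[0,0,0.002,0,0,0,-1],[0,0,0,0,0,0,-1]]}}

```text
time_s: 16.45
ee_pos: [0.5639, 0.3287, 0.0039]
eef_rot: [-3.141, 0.0, 1.89]
force: [0.0, -0.4, -2.2]
grip_width: 0.0433
grip_force: 25.0
```

>>> {"op": "jog_arm", "data": {"motion": [[0,0,0.002,0,0,0,-1],[0,0,0,0,0,0,-1]]}}

```text
time_s: 16.65
ee_pos: [0.5639, 0.3286, 0.0019]
eef_rot: [-3.141, 0.0, 1.89]
force: [-0.5, 0.3, -1.6]
grip_width: 0.0434
grip_force: 25.0
```

>>> {"op": "jog_arm", "data": {"motion": [[0,0,0.001,0,0,0,-1],[0,0,0,0,0,0,-1]]}}

```text
time_s: 16.85
ee_pos: [0.5642, 0.3288, 0.0014]
eef_rot: [3.141, -0.0, 1.89]
force: [1.4, -0.4, -0.9]
grip_width: 0.0435
grip_force: 25.0
```

>>> {"op": "jog_arm", "data": {"motion": [[0,0,0.001,0,0,0,-1],[0,0,0,0,0,0,-1]]}}

```text
time_s: 17.05
ee_pos: [0.5646, 0.3289, 0.001]
eef_rot: [3.14, -0.0, 1.89]
force: [0.5, 0.8, 4.7]
grip_width: 0.0439
grip_force: 25.0
```

>>> {"op": "jog_arm", "data": {"motion": [[0,0,0,0,0,0,0.15],[0,0,0,0,0,0,0.2],[0,0,0,0,0,0,0.2],[0,0,0,0,0,0,0.2]]}}

```text
time_s: 17.45
ee_pos: [0.5638, 0.3286, -0.0]
eef_rot: [-3.141, 0.0, 1.89]
force: [-0.4, 0.5, -0.2]
grip_width: 0.0565
grip_force: 0.0
```

>>> {"op": "jog_arm", "data": {"motion": [[0,0,-0.01,0,0,0,0.2],[0,0,-0.03,0,0,0,0.2],[0,0,-0.04,0,0,0,0.2],[0,0,-0.05,0,0,0,0.2],[0,0,0,0,0,0,0.2]]}}

```text
time_s: 17.95
ee_pos: [0.5665, 0.33, 0.1386]
eef_rot: [3.13, -0.002, 1.89]
force: [0.6, -0.7, -0.6]
grip_width: 0.0561
grip_force: 0.0
```

```bash
python3 - <<'E'
from plan import *
plan(.6477,.2768,.12,1.866,3)
im,m=snap('wrist','w5.png')
R=np.array([[np.cos(-1.252),-np.sin(-1.252)],[np.sin(-1.252),np.cos(-1.252)]])
W=lambda x,y,z:[*(R@[x,y]+[.5634,.3288]),z]
print('pred front collar/rear corners, knob',proj(m,[W(-.059,-.024,.06),W(-.059,.024,.06),W(-.059,0,.076),W(0,0,.072),W(.075,.06,.122),W(.0,.06,.086)]).round(1).tolist())
h=cv2.cvtColor(im,cv2.COLOR_RGB2HSV);w=((h[:,:,1]<80)&(h[:,:,2]>125)).astype(np.uint8)
for v in range(130,260,10):
  x=np.where(w[v,200:340])[0]+200;print(v,(x.min(),x.max(),len(x)) if len(x) else None)
d=(im.max(2)[200:400,320:420]<40);print('dark near knob',np.argwhere(d).mean(0)+[200,320],d.sum())
E
```

```text
at [0.5665 0.33   0.1386] 1.89 F [ 0.6 -0.7 -0.6] t 17.95
[np.float64(-0.0253), np.float64(0.0201), np.float64(0.0062)] rz 0.0079
[np.float64(-0.0252), np.float64(0.0203), np.float64(0.0062)] rz 0.0079
[np.float64(-0.025), np.float64(0.0205), np.float64(0.0062)] rz 0.0079
pred front collar/rear corners, knob [[253.5, 150.8], [305.5, 150.7], [279.5, 152.0], [279.7, 215.8], [350.3, 316.2], [346.8, 219.9]]
130 None
140 None
150 None
160 (np.int64(259), np.int64(309), 51)
170 (np.int64(245), np.int64(303), 39)
180 (np.int64(264), np.int64(303), 40)
190 (np.int64(263), np.int64(302), 40)
200 (np.int64(263), np.int64(301), 39)
210 (np.int64(264), np.int64(302), 39)
220 (np.int64(264), np.int64(339), 43)
230 (np.int64(263), np.int64(302), 40)
240 (np.int64(264), np.int64(302), 39)
250 (np.int64(264), np.int64(301), 38)
dark near knob [308.79762153 372.91696224] 4793
```

>>> {"op": "jog_arm", "data": {"motion": [[-0.0253,0.0201,0,0,0,0.008,0.2],[-0.0252,0.0203,0,0,0,0.008,0.2],[-0.025,0.0205,0,0,0,0.008,0.2],[0,0,0,0,0,0,0.2],[0,0,0,0,0,0,0.2]]}}

```text
time_s: 18.5
ee_pos: [0.6447, 0.275, 0.1288]
eef_rot: [-3.14, -0.0, 1.865]
force: [0.0, 0.8, -0.3]
grip_width: 0.0563
grip_force: 0.0
```

```bash
python3 -c "
from plan import *
plan(.6477,.2768,.057,1.866,1)
m=ctrl.camera_model('side')
im=ctrl.camera('side');u,v=proj(m,[[.6477,.2768,.118]])[0];u0=int(u);v0=int(v);d=im.max(2)[v0-8:v0+22,u0-12:u0+13]<95
print(u,v,np.argwhere(d).mean(0)+[v0-8,u0-12],d.sum(),proj(m,[[.6477,.2768,.104]]))
"
```

```text
at [0.6447 0.275  0.1288] 1.865 F [ 0.   0.8 -0.3] t 18.5
[np.float64(0.0009), np.float64(0.0034), np.float64(0.0718)] rz -0.0011
268.6060292790755 199.55272086795657 [204.546875 268.96875 ] 64 [[268.62551367 203.74844532]]
```

>>> {"op": "jog_arm", "data": {"motion": [[0.0009,0.0034,0,0,0,0,0.2],[0,0,0.02,0,0,0,0.2],[0,0,0.025,0,0,0,0.2],[0,0,0.02,0,0,0,0.2],[0,0,0.006,0,0,0,0.2]]}}

```text
time_s: 19.05
ee_pos: [0.6466, 0.2777, 0.0568]
eef_rot: [-3.138, 0.0, 1.867]
force: [0.3, -0.2, 0.1]
grip_width: 0.0562
grip_force: 0.0
```

>>> {"op": "jog_arm", "data": {"motion": [[0,0,0,0,0,0,-1],[0,0,0,0,0,0,-1],[0,0,0,0,0,0,-1],[0,0,0,0,0,0,-1],[0,0,0,0,0,0,-1]], "squeeze": 45}}

```text
time_s: 19.55
ee_pos: [0.6482, 0.2773, 0.0597]
eef_rot: [3.141, -0.0, 1.866]
force: [0.4, 0.5, 0.6]
grip_width: 0.0198
grip_force: 4.1
```

>>> {"op": "jog_arm", "data": {"motion": [[0,0,0,0,0,0,-1],[0,0,0,0,0,0,-1],[0,0,0,0,0,0,-1]]}}

```text
time_s: 19.85
ee_pos: [0.6483, 0.2772, 0.0596]
eef_rot: [3.141, 0.0, 1.866]
force: [-0.3, -1.0, 3.8]
grip_width: 0.0193
grip_force: 45.0
```

>>> {"op": "jog_arm", "data": {"motion": [[0,0,-0.005,0,0,0,-1],[0,0,-0.005,0,0,0,-1],[0,0,-0.005,0,0,0,-1],[0,0,-0.005,0,0,0,-1],[0,0,-0.005,0,0,0,-1]]}}

```text
time_s: 20.35
ee_pos: [0.6476, 0.2773, 0.084]
eef_rot: [-3.14, -0.0, 1.866]
force: [-0.6, 2.3, -11.9]
grip_width: 0.0189
grip_force: 45.0
```

>>> {"op": "jog_arm", "data": {"motion": [[0,0,-0.005,0,0,0,-1],[0,0,-0.002,0,0,0,-1],[0,0,0,0,0,0,-1]]}}

```text
time_s: 20.65
ee_pos: [0.6479, 0.2774, 0.0913]
eef_rot: [-3.142, -0.0, 1.866]
force: [-0.6, 3.3, -13.4]
grip_width: 0.0189
grip_force: 45.0
```

```bash
python3 - <<'E'
from look import *
o=ctrl.get_obs();print(o['ee_pos'],o['eef_rot'],o['force'],o['grip_width'])
p=np.array([.6203,.3478]);d=o['ee_pos'][:2]-p;a=np.arctan2(d[1],d[0]);psi=o['eef_rot'][2]
print('r',np.hypot(*d),'turn',a-(-1.252-np.pi/2))
n=12;t=-(a-(-1.252-np.pi/2)+.01)/n
x=np.array([np.cos(psi),np.sin(psi)]);yy=np.array([np.sin(psi),-np.cos(psi)])
d2=np.array([[np.cos(t),-np.sin(t)],[np.sin(t),np.cos(t)]])@d-d;print(t,'shift',d2@x,d2@yy,'rz',-t)
E
```

```text
[0.64789635 0.27742062 0.09130073] [-3.14150754e+00 -2.12683962e-04  1.86594177e+00] [ -0.64403315   3.29252103 -13.4084113 ] 0.01888461833302816
r 0.0755963974612371 turn 1.6256848500679477
-0.13630707083899565 shift -0.00010693459078041392 -0.010295792947519335 rz 0.13630707083899565
```

>>> {"op": "jog_arm", "data": {"motion": [[-0.0001,-0.0103,0,0,0,0.1363,-1],[-0.0001,-0.0103,0,0,0,0.1363,-1],[-0.0001,-0.0103,0,0,0,0.1363,-1],[-0.0001,-0.0103,0,0,0,0.1363,-1]]}}

```text
time_s: 21.05
ee_pos: [0.6071, 0.2736, 0.091]
eef_rot: [-3.142, -0.001, 1.315]
force: [0.5, 8.5, -12.3]
grip_width: 0.0189
grip_force: 45.0
```

>>> {"op": "jog_arm", "data": {"motion": [[-0.0001,-0.0103,0,0,0,0.1363,-1],[-0.0001,-0.0103,0,0,0,0.1363,-1],[-0.0001,-0.0103,0,0,0,0.1363,-1],[-0.0001,-0.0103,0,0,0,0.1363,-1]]}}

```text
time_s: 21.45
ee_pos: [0.5707, 0.2913, 0.0913]
eef_rot: [3.142, -0.001, 0.77]
force: [2.8, 6.0, -12.4]
grip_width: 0.0193
grip_force: 45.0
```

>>> {"op": "jog_arm", "data": {"motion": [[-0.0001,-0.0103,0,0,0,0.1363,-1],[-0.0001,-0.0103,0,0,0,0.1363,-1],[-0.0001,-0.0103,0,0,0,0.1363,-1],[0,0,0,0,0,0,-1]]}}

```text
time_s: 21.85
ee_pos: [0.552, 0.3163, 0.0914]
eef_rot: [-3.141, -0.001, 0.363]
force: [2.9, 3.4, -11.6]
grip_width: 0.019
grip_force: 45.0
```

>>> {"op": "jog_arm", "data": {"motion": [[0,-0.0045,0,0,0,0.06,-1],[0,0,0,0,0,0,-1]]}}

```text
time_s: 22.05
ee_pos: [0.5505, 0.3199, 0.0912]
eef_rot: [-3.141, -0.0, 0.306]
force: [0.7, 4.2, -11.5]
grip_width: 0.0191
grip_force: 45.0
```

>>> {"op": "jog_arm", "data": {"motion": [[0,-0.003,0,0,0,0.04,-1],[0,0,0,0,0,0,-1]]}}

```text
time_s: 22.25
ee_pos: [0.5496, 0.3224, 0.0911]
eef_rot: [-3.141, 0.0, 0.268]
force: [0.3, 4.9, -10.9]
grip_width: 0.0188
grip_force: 45.0
```

>>> {"op": "jog_arm", "data": {"motion": [[0,-0.0015,0,0,0,0.02,-1],[0,0,0,0,0,0,-1]]}}

```text
time_s: 22.45
ee_pos: [0.5492, 0.3237, 0.0911]
eef_rot: [-3.142, 0.0, 0.247]
force: [-2.1, 4.1, -11.8]
grip_width: 0.0191
grip_force: 45.0
```

>>> {"op": "jog_arm", "data": {"motion": [[0,-0.0015,0,0,0,0,-1],[0,0,0,0,0,0,-1]]}}

```text
time_s: 22.65
ee_pos: [0.5488, 0.3249, 0.091]
eef_rot: [3.141, 0.001, 0.247]
force: [-1.0, 1.6, -12.1]
grip_width: 0.019
grip_force: 45.0
```

>>> {"op": "jog_arm", "data": {"motion": [[0,-0.0015,0,0,0,0,-1],[0,0,0,0,0,0,-1]]}}

```text
time_s: 22.85
ee_pos: [0.5485, 0.3262, 0.091]
eef_rot: [3.141, 0.001, 0.246]
force: [-1.0, -1.6, -11.3]
grip_width: 0.0189
grip_force: 45.0
```

>>> {"op": "jog_arm", "data": {"motion": [[0,-0.001,0,0,0,0,-1],[0,0,0,0,0,0,-1]]}}

```text
time_s: 23.05
ee_pos: [0.5482, 0.3272, 0.091]
eef_rot: [3.141, 0.001, 0.246]
force: [-0.8, -3.3, -11.9]
grip_width: 0.0192
grip_force: 45.0
```

>>> {"op": "jog_arm", "data": {"motion": [[0,-0.001,0,0,0,0,-1],[0,0,0,0,0,0,-1]]}}

```text
time_s: 23.25
ee_pos: [0.548, 0.3281, 0.091]
eef_rot: [3.141, 0.001, 0.246]
force: [-1.8, -5.3, -11.6]
grip_width: 0.0193
grip_force: 45.0
```

At the stop. I'll ease back 1.5 mm and lower slowly.

>>> {"op": "jog_arm", "data": {"motion": [[0,0.0015,0.003,0,0,0,-1],[0,0,0.005,0,0,0,-1],[0,0,0.005,0,0,0,-1],[0,0,0.005,0,0,0,-1],[0,0,0,0,0,0,-1]]}}

```text
time_s: 23.75
ee_pos: [0.5483, 0.327, 0.0725]
eef_rot: [3.141, 0.001, 0.246]
force: [-2.9, -4.2, -9.6]
grip_width: 0.0193
grip_force: 45.0
```

>>> {"op": "jog_arm", "data": {"motion": [[0,0,0.003,0,0,0,-1],[0,0,0,0,0,0,-1]]}}

```text
time_s: 23.95
ee_pos: [0.5483, 0.3271, 0.0701]
eef_rot: [3.141, 0.0, 0.247]
force: [-3.0, -4.3, -9.8]
grip_width: 0.0188
grip_force: 45.0
```

>>> {"op": "jog_arm", "data": {"motion": [[0,0,0.002,0,0,0,-1],[0,0,0,0,0,0,-1]]}}

```text
time_s: 24.15
ee_pos: [0.5483, 0.3271, 0.0682]
eef_rot: [3.142, 0.0, 0.247]
force: [-4.0, -3.9, -8.3]
grip_width: 0.0194
grip_force: 45.0
```

>>> {"op": "jog_arm", "data": {"motion": [[0,0,0.0015,0,0,0,-1],[0,0,0,0,0,0,-1]]}}

```text
time_s: 24.35
ee_pos: [0.5484, 0.3271, 0.0668]
eef_rot: [3.142, 0.0, 0.246]
force: [-4.4, -4.0, -8.8]
grip_width: 0.0192
grip_force: 45.0
```

>>> {"op": "jog_arm", "data": {"motion": [[0,0,0.001,0,0,0,-1],[0,0,0,0,0,0,-1]]}}

```text
time_s: 24.55
ee_pos: [0.5484, 0.3271, 0.0659]
eef_rot: [3.142, 0.0, 0.246]
force: [-4.8, -5.2, -7.8]
grip_width: 0.0192
grip_force: 45.0
```

>>> {"op": "jog_arm", "data": {"motion": [[0,0,0.001,0,0,0,-1],[0,0,0,0,0,0,-1]]}}

```text
time_s: 24.75
ee_pos: [0.5485, 0.3272, 0.0658]
eef_rot: [-3.142, -0.0, 0.247]
force: [-8.3, -6.2, -2.1]
grip_width: 0.019
grip_force: 45.0
```

Pad contact came at lift ≈ 0.006, as it should. I'll release and retreat.

>>> {"op": "jog_arm", "data": {"motion": [[0,0,0.0005,0,0,0,-1],[0,0,0,0,0,0,0],[0,0,0,0,0,0,0],[0,0,0,0,0,0,0],[0,0,0,0,0,0,0]]}}

```text
time_s: 25.25
ee_pos: [0.5489, 0.3275, 0.0648]
eef_rot: [-3.141, -0.002, 0.247]
force: [0.3, -0.2, -0.3]
grip_width: 0.0458
grip_force: 0.0
```

>>> {"op": "jog_arm", "data": {"motion": [[0,0,-0.02,0,0,0,0],[0,0,-0.04,0,0,0,0],[0,0,-0.05,0,0,0,0],[0,0,-0.04,0,0,0,0],[0,0,0,0,0,0,0]]}}

```text
time_s: 25.75
ee_pos: [0.5502, 0.3281, 0.221]
eef_rot: [-3.139, -0.01, 0.247]
force: [0.3, 1.0, 0.6]
grip_width: 0.0468
grip_force: 0.0
```

```bash
python3 - <<'E'
from look import *
o=ctrl.get_obs();print(o['ee_pos'],o['force'],o['time_s'])
R=np.array([[np.cos(-1.252),-np.sin(-1.252)],[np.sin(-1.252),np.cos(-1.252)]])
W=lambda x,y,z:[*(R@[x,y]+[.5634,.3288]),z]
im,m=snap('wrist','w6.png')
k=proj(m,[W(0,-.015,.128),W(0,-.015,.088),W(0,.06,.092),W(0,.1,.085),W(.095,0,.05)]);print(k.round(1).tolist())
u,v=k[:2].mean(0).astype(int);d=im.max(2)[v-22:v+23,u-22:u+23]<45;print('knob dark',np.argwhere(d).mean(0)[::-1]+[u-22,v-22],d.sum(),'pred',(k[0]+k[1])/2)
ms=ctrl.camera_model('side');s=ctrl.camera('side');cv2.imwrite('pics/s6.png',s[:,:,::-1])
p=proj(ms,[W(0,-.015,.128),W(0,-.015,.088),W(0,-.015,.122)]);print(p)
u=int(p[0][0])
for r in range(int(p[0][1])-6,int(p[1][1])+4): print(r,s.max(2)[r,u-4:u+6].tolist())
E
```

```text
[0.5502484  0.32814695 0.22101654] [0.26054807 1.02317947 0.57264282] 25.75
[[288.0, 211.0], [287.7, 202.2], [282.8, 135.0], [280.2, 96.6], [362.4, 178.4]]
knob dark [286.17830882 205.22242647] 544 pred [287.82474079 206.59002206]
[[296.16263686 211.74176712]
 [295.717125   224.08711095]
 [296.09493037 213.62307591]]
205 [188, 189, 189, 189, 190, 191, 193, 193, 193, 194]
206 [195, 195, 196, 196, 196, 198, 199, 200, 200, 199]
207 [196, 196, 196, 196, 196, 197, 198, 199, 200, 197]
208 [196, 195, 196, 196, 196, 196, 197, 198, 197, 195]
209 [196, 197, 197, 197, 197, 197, 198, 198, 196, 194]
210 [197, 198, 193, 191, 190, 192, 196, 198, 196, 194]
211 [198, 191, 164, 146, 144, 150, 174, 190, 195, 195]
212 [191, 162, 116, 92, 89, 96, 124, 161, 192, 197]
213 [176, 123, 80, 75, 75, 74, 80, 129, 186, 196]
214 [171, 108, 72, 76, 76, 73, 69, 111, 176, 192]
215 [176, 107, 73, 74, 77, 74, 68, 116, 183, 192]
216 [170, 100, 71, 73, 76, 73, 69, 119, 185, 192]
217 [154, 91, 73, 73, 75, 74, 68, 119, 186, 193]
218 [137, 87, 73, 73, 75, 73, 68, 120, 188, 196]
219 [136, 86, 73, 75, 76, 74, 69, 122, 190, 199]
220 [149, 90, 72, 77, 75, 72, 71, 126, 191, 201]
221 [158, 93, 72, 74, 75, 73, 73, 127, 192, 200]
222 [158, 92, 70, 76, 75, 73, 70, 127, 192, 199]
223 [155, 94, 72, 73, 75, 72, 71, 129, 192, 198]
224 [171, 114, 72, 71, 71, 70, 80, 141, 193, 198]
225 [181, 145, 103, 80, 76, 82, 104, 147, 193, 197]
226 [182, 171, 146, 113, 103, 120, 138, 156, 192, 194]
227 [159, 157, 149, 137, 135, 141, 148, 158, 186, 182]
```

```bash
python3 -c "
from station import ctrl
print(ctrl.hand_in())"
```

```text
the job is handed in; nothing more can be done
None
```

I handed the job in at about 26 s: the cartridge lies in both saddles with its spout away from the end plate, the bar is back at its stop with its pad on the barrel (lift about 0.006), and the mug, glass and jar were left alone; the judged result was not shown to me.

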